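# Hang the salt caddy on the spring weighing arm

### The job

Lift the lidded salt caddy by the black tab on its bail and hang the bail in the cradle at the free end of the spring weighing arm. Keep hold while the arm sinks, and let go only once the arm has settled and carries the whole weight, so that the caddy neither drops nor springs up when released; do not knock the arm or force it down further than the caddy's weight takes it, and leave the other things on the ledge where they are.

Things in the scene. Friction and masses are not known exactly. Their poses are not given: they have to be found in the camera images.
- caddy_tab (a point): Grip point in the black tab on the salt caddy's bail, 150 mm above the caddy's underside. The tab is 12 mm thick along y, 24 mm wide along x, and reaches from the bail's bar up to 171 mm above the caddy's underside. Axes: z up, y along the bail's top bar; a half turn about z makes no difference
- caddy_bail (a point): Middle of the axis of the bail's straight top bar (8 mm round, along y), 118 mm above the caddy's underside, 32 mm straight below caddy_tab, same axes. Two 8 mm uprights at y = -36 and +36 mm carry the bar; between lid (50 mm up) and bar (underside 114 mm up) the bail is open towards +x and -x, 64 mm high and 64 mm wide
- caddy: The salt caddy: round aluminium tin, 87 mm in diameter, 50 mm high with its steel lid, with the wire bail and tab on top; stands on the ledge. Origin at the centre of its underside, axes as for caddy_tab. Its filling is unknown: it weighs 0.14 to 0.54 kg in all
- cradle (a point): Where the axis of the bail's bar lies when seated: in a steel V trough, open upwards, at the weighing arm's free end, 26 mm wide along y; its 45 degree cheeks rise to 10 mm above this point and reach 20 mm before and behind it; its underside is 16 mm below. Axes turn with the arm: x from cradle towards hinge, y along the trough (level). 220 mm from the hinge
- hinge (a point): Hinge of the weighing arm on its fixed stand, 200 mm above the ledge; y is the hinge axis (level), x points away from the arm. The arm, 14 mm wide, 13 mm deep below the line hinge to cradle, reaches 220 mm towards -x. The stand is up to 224 mm high, 64 mm wide, on a foot 150 x 130 mm. Nothing stands below the arm
- balance_arm (a joint): Sinking of the weighing arm, rad: about 0 unloaded, when the arm rises 0.20 rad from hinge to cradle; 0.20 is level; grows as the cradle goes down. The spring gives 2.66 N m per rad from 0 (some 55 N/m at the cradle): a caddy settles between 0.1 and 0.46. Light damping, little friction: let go out of balance, it bounces. Stops at -0.03 and 0.75
- balance: The stand of the weighing arm with the arm: origin under the hinge on the ledge, axes as for hinge
- tin: Bystander: round aluminium tin of the same size as the caddy's (87 x 50 mm), with a small black knob (18 mm wide, 18 mm high) but no bail; origin at the centre of its underside
- jug: Bystander: glass measuring jug, 100 mm wide, 120 mm high, with a handle; origin at the centre of its underside
- tagine: Bystander: brown clay tagine with a pointed lid, 230 mm wide, 200 mm high; origin at the centre of its underside
- bowl: Bystander: small white bowl, 100 mm wide, 45 mm high; origin at the centre of its underside
- mill: Bystander: wooden pepper mill, 56 mm wide, 145 mm high; origin at the centre of its underside
Mind the look-alikes: they are no part of the job. Leave any blue or yellow look-alike of the caddy alone.

How it is judged:
By the outcome, as a careful person would: the job done as asked, in the order asked, and still so for the second after the job is handed in, with the robot touching nothing.
It also fails if it takes over 72 s, if anything falls off the work surface, if the arm or the gripper's body presses on something with over 40 N, if the wrist force passes 120 N, or if a joint passes its speed limit or range.

### The arm

A 6-joint arm with a two-finger parallel gripper is mounted at the origin on the work surface. World frame = base frame: x ahead of the robot, y to its left, z up, the work surface at z = 0. Lengths are in m, angles in rad, forces in N, time in s.
With the tool pointing down it reaches from about 0.275 to 0.75 m from the base axis. Payload 10.2 kg.
Tool frame: the origin (TCP) lies midway between the tips of the shut fingers; the grasp point (between the pads) lies 19 mm behind it (env.hold_point_z is the distance from the TCP to the grasp point, in m); z points along the fingers, y is the line along which they close (so a half turn about z gives the same grasp; the last joint's range is limited). The gripper opens to 85 mm and grips with 20 to 120 N. Pads are 22 mm wide; open, the fingers measure 114 mm over their backs; the gripper's body (76 mm by 85 mm) begins 54 mm behind the grasp point. The pads swing forward as they close: fully open they stand 13 mm farther back than shut.
Start: joints at [-1.395, 0.313, 1.498, -0, 1.331, -0.223], TCP at [0.204, -0.484, 0.231] pointing down, gripper open.
Joint ranges: [-2.94, 2.94], [-0.97, 2.17], [0.19, 2.56], [-1.23, 4.37], [0.02, 3.11], [-2.88, 2.88]. Speed limits (rad/s): [2.39, 2.39, 3.01, 3.14, 3.14, 3.14].

### API

Orientations are given as a unit quaternion [x, y, z, w].
In Python, from bench import env, kinematics, monitor, eyes, job gives the robot as it stands. The module is installed in compiled form; this text tells all that it offers. Calls block until the motion is done:
- env.reach(position, orientation): joint-space move of the TCP to a pose.
- env.movel(position, velocity=0.15, frame=None, guard=None): straight line of the TCP; frame=None keeps the orientation; velocity is the mean speed in m/s. With guard (N) it stops when the force on the tool has changed by that much, and returns True; else False.
- env.set_joints(angles): joint-space move.
- env.release() and env.close_gripper(effort=None): open the fingers fully, or close them until they stop; effort is the grip in N (None keeps the last).
- env.hold(seconds).
- kinematics.ik(position, orientation): joint angles nearest the present ones, or None.
- monitor.sense(): the state.
- eyes.grab_frame(name): name is "scene" or "top" or "wrist"; returns a dict with "frame" (420x560x3 uint8, red, green, blue), "mtx" (3x3 intrinsics, pixels), "view" (4x4, takes a point from world to camera coordinates). Camera axes: x right, y down, z forward; pixel columns grow to the right and rows downward; lengths in m; the calibration is good to about 2 mm. A picture is of the moment at which its call begins. There is no depth.
A pose or a line that the arm cannot do raises env.MotionError and nothing moves.
- job.hand_in(): hands the job in; it is judged then, once.
The state is a dict: "clock": time; "joints": joint angles; "qvel": joint speeds; "joint_efforts": joint torques, N m; "position": TCP position; "ee_rot": TCP orientation; "contact_force": force on the tool from outside, world axes, zero at the start; "ft_torque": the same for the moment, N m; "finger_gap": opening from 0.0 (shut) to 1.0 (fully open); "gripper_force": force on a finger pad.
Only numpy, scipy, OpenCV 4.12 (cv2) and the standard library are available. Lean on these libraries where they do the work, as an engineer would, in place of code of your own. Each camera call takes 0.05 s, during which the arm holds its last target. There are 200 camera calls.

## Working session

There is one attempt and no reset: what is moved stays moved. The work goes in short steps, each a Python script; the robot and the scene stay as the last script left them, time stands still between calls to the robot, and variables do not carry over. Pictures are saved under pics/ and viewed, at most 12 in all, crops included, and the job is handed in when it is done.

```bash
mkdir -p pics
cat > h.py <<'E'
import numpy as np, cv2
from bench import env, kinematics, monitor, eyes, job
def grab(n,f=None):
    d=eyes.grab_frame(n)
    if f: cv2.imwrite(f'pics/{f}.png',d['frame'][:,:,::-1])
    return d
def ray(d,u,v):
    R=d['view'][:3,:3];t=d['view'][:3,3]
    c=-R.T@t; r=R.T@np.linalg.inv(d['mtx'])@np.array([u,v,1.]); return c,r/np.linalg.norm(r)
def plane(d,u,v,z):
    c,r=ray(d,u,v); return c+r*(z-c[2])/r[2]
def tri(*obs):
    A=np.zeros((3,3));b=np.zeros(3)
    for d,u,v in obs:
        c,r=ray(d,u,v);P=np.eye(3)-np.outer(r,r);A+=P;b+=P@c
    p=np.linalg.solve(A,b); return p
def proj(d,p):
    q=d['view'][:3,:3]@np.asarray(p)+d['view'][:3,3]; q=d['mtx']@q; return q[:2]/q[2]
E
python3 - <<'E'
from h import *
a=grab('scene','scene0');b=grab('top','top0')
import pickle;pickle.dump((a,b),open('f0.pkl','wb'))
for d in(a,b): print(d['mtx'].round(1).tolist(),ray(d,280,210))
s=monitor.sense();print(s['clock'],s['contact_force'],s['ee_rot'],env.hold_point_z)
E
```

```text
[[419.4, 0.0, 276.7], [0.0, 419.4, 201.7], [0.0, 0.0, 1.0]] (array([ 1.49622929, -0.66769661,  1.05814024]), array([-0.63637625,  0.44837117, -0.62768508]))
[[439.3, 0.0, 285.8], [0.0, 439.3, 213.4], [0.0, 0.0, 1.0]] (array([ 0.41177372, -0.00263664,  1.45710738]), array([ 0.11414436,  0.00931117, -0.99342054]))
0.1 [ 0.01083027  0.58338681 -0.01627839] [ 9.80186471e-01  1.98076125e-01  2.17484232e-05 -5.74997114e-04] 0.0187
```

View pics/scene0.png

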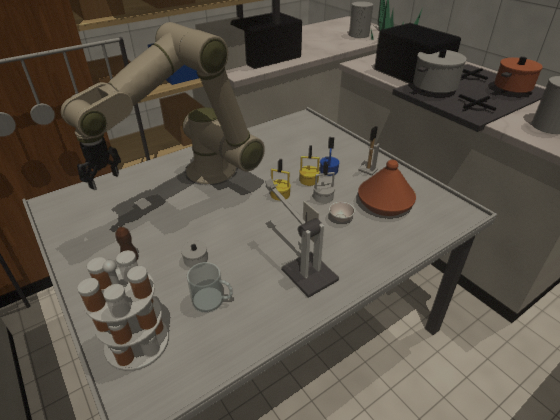

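View pics/top0.png

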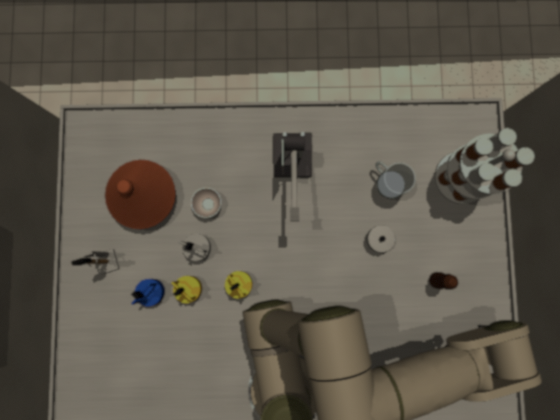

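Candidates for the caddy (top view): the plain metal tin with a bail at (197,248), yellow ones at (187,290) and (238,285), a blue one at (149,292), the tin with a knob but no bail at (381,239), and an unclear thing at (95,260). By the description I choose (197,248). I'll check that in a close crop.

Run:
```python
import cv2,numpy as np
a=cv2.imread('pics/scene0.png');b=cv2.imread('pics/top0.png')
c1=cv2.resize(a[120:290,250:400],None,fx=3.5,fy=3.5,interpolation=cv2.INTER_CUBIC)  #525x595
cv2.imwrite('pics/c1.png',c1)
c2=cv2.resize(b[120:310,65:325],None,fx=3,fy=3,interpolation=cv2.INTER_CUBIC)
c2=cv2.convertScaleAbs(c2,alpha=1.6)
cv2.imwrite('pics/c2.png',c2)
```

```text
(no output)
```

View pics/c1.png

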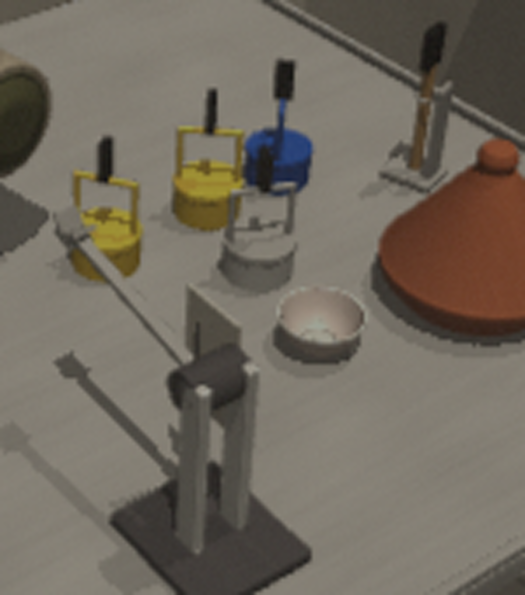

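View pics/c2.png

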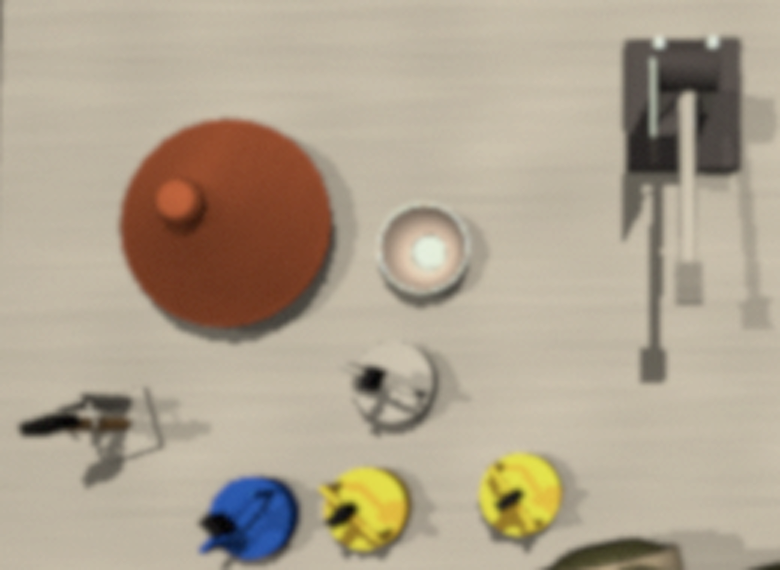

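The crops show one plain metal tin with a bail and black tab (scene ≈(326,168), top ≈(188,246)), which is the caddy. The look-alikes are yellow and blue. The arm's real cradle is at top (295,215); the other streaks are shadows. Next come rough positions, then a wrist view.

Run:
```python
from h import *
import pickle
a,b=pickle.load(open('f0.pkl','rb'))
S=lambda u,v:(250+u/3.5,120+v/3.5); T=lambda u,v:(65+u/3,120+v/3)
print('tabtop',tri((a,*S(265,150)),(b,*T(370,378))))
e1=plane(a,*S(231,192),.118);e2=plane(a,*S(292,186),.118);print('bar',e1,e2,(e1+e2)/2,np.linalg.norm(e1-e2),np.degrees(np.arctan2(*(e1-e2)[[1,0]])))
print('tin top rim centre', plane(b,*T(398,384),.05))
print('cradle',tri((a,*S(74,224)),(b,*T(689,283))),'armroot',tri((a,*S(187,360)),(b,*T(687,95))))
p=np.array(plane(b,*T(689,283),.24));q=plane(b,*T(687,100),.20);print('arm by plane',p,q)
f=plane(b,*T(683,105),.0);print('foot',f)
R=monitor.sense()
from scipy.spatial.transform import Rotation as Ro
print(Ro.from_quat(R['ee_rot']).as_matrix().round(3))
d=grab('wrist');print('wristcam',ray(d,280,210),R['position'],d['mtx'][0,0])
```

```text
tabtop [0.45959436 0.28045619 0.17057646]
bar [0.44431511 0.2497093  0.118     ] [0.47544744 0.31416847 0.118     ] [0.45988128 0.28193888 0.118     ] 0.07158356431059765 -115.77949178556085
tin top rim centre [0.455983   0.27541802 0.05      ]
cradle [ 0.53904234 -0.03074857  0.24355851] armroot [ 0.72559296 -0.03488963  0.20450668]
arm by plane [ 0.53874925 -0.031878    0.24      ] [ 0.72205201 -0.03448076  0.2       ]
foot [ 0.7657396  -0.03492136  0.        ]
[[ 0.922  0.388 -0.   ]
 [ 0.388 -0.922  0.001]
 [ 0.    -0.001 -1.   ]]
wristcam (array([ 0.26955505, -0.45660439,  0.37374738]), array([-0.26795579, -0.11844614, -0.95612249])) [ 0.20381233 -0.48357056  0.23080359] 330.090908888691
```

```bash
cat >> h.py <<'E'
from scipy.spatial.transform import Rotation as Ro
def quat(a): # tool down, tool x at heading a (rad)
    x=np.array([np.cos(a),np.sin(a),0]);z=np.array([0,0,-1.]);return Ro.from_matrix(np.c_[x,np.cross(z,x),z]).as_quat()
def F(n=10):
    r=[]
    for _ in range(n): env.hold(.03); r.append(monitor.sense()['contact_force'])
    return np.mean(r,0),np.std(r,0)
E
python3 - <<'E'
from h import *
env.movel([.25,-.42,.36],velocity=.25)
env.reach([.36,0.0,.42],quat(0))
g=grab('wrist','w1');
env.reach([.44,.24,.37],quat(-.45))
d=grab('wrist','w2')
import pickle;pickle.dump((g,d),open('f1.pkl','wb'))
print(proj(d,[.4595,.281,.15]),proj(d,[.4595,.281,0.05]),proj(g,[.539,-.031,.243]),F(),monitor.sense()['clock'])
cv2.imwrite('pics/w12.png',np.hstack([cv2.resize(x['frame'],(400,300))[:,:,::-1] for x in (g,d)]))
E
```

```text
[235.81175205 176.95567835] [244.50841057 162.97842849] [313.51481576 -25.15377883] (array([ 0.2292518 ,  0.13819264, -0.07610453]), array([0.56356109, 0.48580133, 0.4987277 ])) 3.95
```

View pics/w12.png

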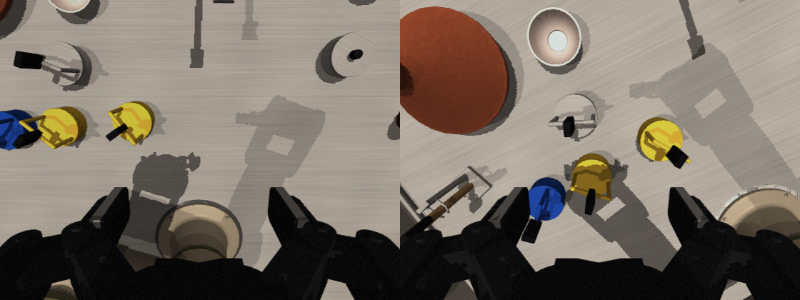

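The wrist views show the silver caddy at (569,126) of the right half, with the tab where projected (≈(236,177) full scale). I'll zoom in for the bar's direction.

Run:
```python
import cv2
a=cv2.imread('pics/w2.png')[115:205,190:310]
cv2.imwrite('pics/c3.png',cv2.convertScaleAbs(cv2.resize(a,None,fx=6,fy=6,interpolation=cv2.INTER_CUBIC),alpha=1.3))
```

```text
(no output)
```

View pics/c3.png

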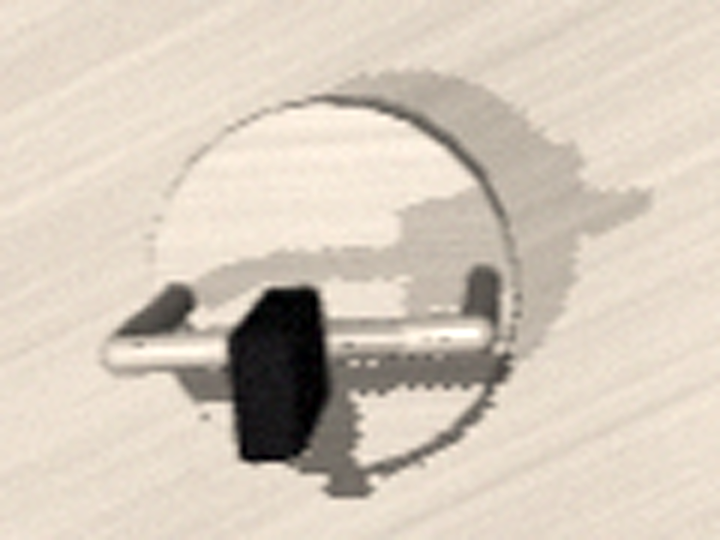

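Run:
```python
from h import *
import pickle
g,d=pickle.load(open('f1.pkl','rb'))
C=lambda u,v:(190+u/6-.4,115+v/6-.4)
e1=plane(d,*C(102,353),.118);e2=plane(d,*C(496,331),.118)
m=(e1+e2)/2;v=e1-e2;th=np.arctan2(v[1],v[0])-np.pi/2
print(m,np.linalg.norm(v),th,plane(d,*C(337,288),.05))
q=quat(th); p=np.array([m[0],m[1],0])
p[:2]=(m[:2]*2+np.array([.4597,.2812]))/3; print(p)
if abs(np.linalg.norm(v)-.078)<.008:
    env.movel([*p[:2],.30],frame=q,velocity=.15)
    d=grab('wrist','w3');pickle.dump(d,open('f2.pkl','wb'))
    print(F(40),monitor.sense()['clock'])
    np.save('cad.npy',[*p[:2],th])
```

```text
[0.45948753 0.28055147 0.118     ] 0.07973809005823403 -0.3926477158694519 [0.45920631 0.27915882 0.05      ]
[0.45955835 0.28076765 0.        ]
(array([ 0.07321983,  0.03242125, -0.0603718 ]), array([0.40815171, 0.45678066, 0.47956745])) 6.0417
```

Run:
```python
from h import *
x,y,th=np.load('cad.npy')
env.movel([x,y,.18],velocity=.15)
print(env.movel([x,y,.135],velocity=.06,guard=6))
print(monitor.sense()['position'])
env.close_gripper(effort=40)
s=monitor.sense();print(s['finger_gap'],s['gripper_force'],F(20)[0])
env.movel([x,y,.165],velocity=.06)
env.hold(.3);f=F(50)[0];print('lift',f)
env.movel([x,y,.33],velocity=.15);env.hold(.3)
f2=F(50)[0];s=monitor.sense();print('up',f2,s['finger_gap'],s['position'],s['ft_torque'],s['clock'])
np.save('w.npy',(f+f2)[2]/2)
grab('scene','s1');
a=grab('scene')['frame'];
w=grab('wrist')['frame']
cv2.imwrite('pics/s1c.png',np.hstack([cv2.resize(a[60:240,240:400],(400,450)),cv2.resize(w,(400,300),).repeat(1,0)[:, :] if 0 else cv2.copyMakeBorder(cv2.resize(w,(400,300)),0,150,0,0,cv2.BORDER_CONSTANT)])[:,:,::-1])
```

```text
False
[0.4597482  0.28084128 0.13528923]
0.13615518126259582 42.735843658447266 [ 0.06725876  0.23986695 -0.78546107]
lift [-0.02639666 -0.08933296 -1.28035659]
up [ 0.07392649 -0.10015058 -1.43830835] 0.13768135439706589 [0.45957224 0.28075864 0.33000112] [ 0.01702579 -0.01514137 -0.00196035] 15.05
```

View pics/s1c.png

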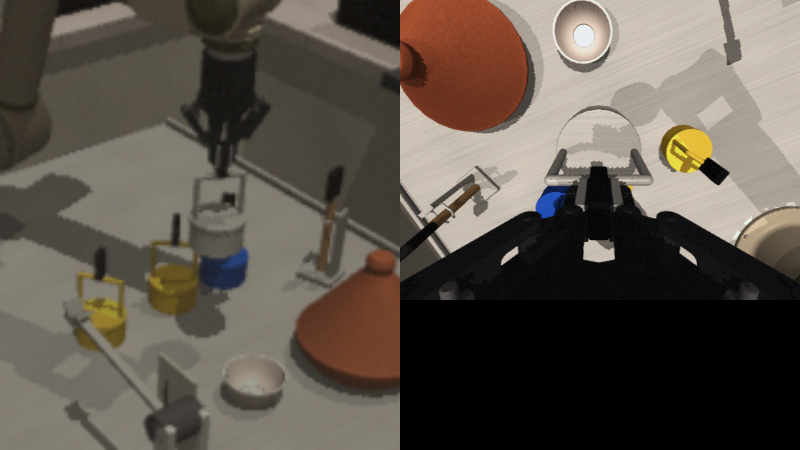

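The caddy is held clear and weighs about 1.4 N. I'll move in front of the arm's free end and check alignment with the wrist camera.

Run:
```python
from h import *
q=quat(-.015)
env.movel([.43,.22,.37],velocity=.2)
env.movel([.40,-.030,.37],frame=q,velocity=.25)
env.movel([.40,-.030,.2885],velocity=.2)
w=grab('wrist');a=grab('scene');t=grab('top')
import pickle;pickle.dump((w,a,t),open('f3.pkl','wb'))
for n,d in zip('wat',(w,a,t)):
    print(n,proj(d,[.539,-.031,.2437]),proj(d,[.539,-.018,.2537]),proj(d,[.539,-.044,.2537]),proj(d,[.51,-.03,.2715]))
print(monitor.sense()['clock'],F(10)[0])
W=cv2.resize(w['frame'],(420,315)); W=cv2.copyMakeBorder(W,0,285,0,0,cv2.BORDER_CONSTANT)
T=t['frame'];u,v=proj(t,[.5,-.03,.25]).astype(int)
T=cv2.resize(T[v-35:v+35,u-45:u+45],(378,294));
A=a['frame'];u2,v2=proj(a,[.5,-.03,.25]).astype(int)
A=cv2.resize(A[v2-35:v2+35,u2-45:u2+45],(378,294))
R=np.vstack([T,A]);W=W[:588];print(u-45,v-35,u2-45,v2-35)
cv2.imwrite('pics/pre.png',np.hstack([W,R])[:,:,::-1])
```

```text
w [275.24326078 -33.50182886] [246.94917908 -42.07990349] [303.21634209 -42.91589102] [273.46567396  17.59037751]
a [270.70546318 184.0078677 ] [273.85601032 180.269375  ] [267.42856668 182.87004409] [265.95189191 173.09473976]
t [294.37801797 214.11034924] [289.73700978 213.81339936] [299.17312704 213.64737846] [294.44104331 223.69293903]
17.6083 [-0.21630353  0.10535164 -1.36717913]
249 192 219 142
```

View pics/pre.png

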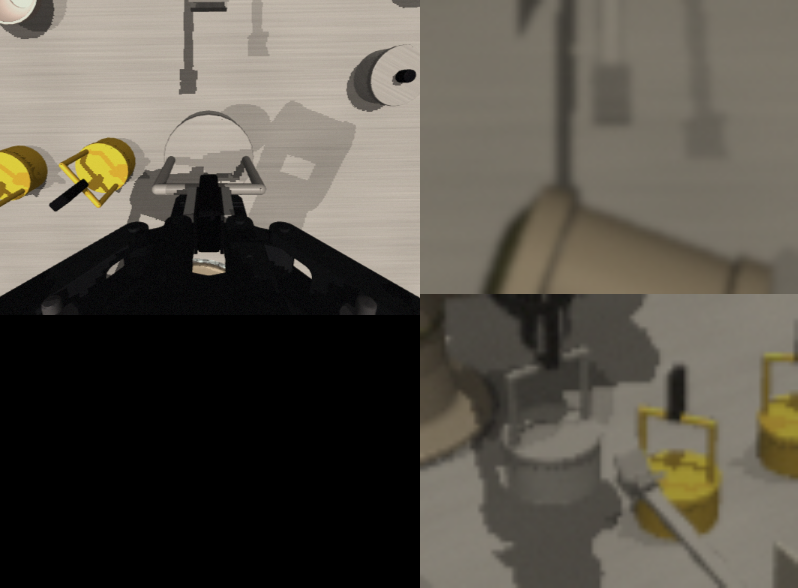

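The cradle's free end lines up with the bar to within about 2 mm in the wrist view (bar centre ≈(210,187), cradle ≈(209,8) in the half-scale crop). Next I move over the cradle, lower along the arc, and watch the forces.

```bash
cat >> h.py <<'E'
def tcp(q,dx=0,dz=0):
    a=.2-q; return [.7546-.22*np.cos(a)+dx,-.0315,.2+.22*np.sin(a)+.017+dz]
E
python3 - <<'E'
from h import *
env.movel([.539,-.0315,.2885],velocity=.07)
w=grab('wrist');a=grab('scene')
print('over',F(20)[0])
env.movel([.539,-.0315,.266],velocity=.05); print('pre',F(15)[0])
x0=tcp(0);env.movel(x0,velocity=.03)
for q in (.04,.07):
    env.movel(tcp(q),velocity=.03,guard=8);env.hold(.3);print(q,F(30)[0],monitor.sense()['position'])
w2=grab('wrist');b=grab('scene')
u,v=proj(a,[.539,-.03,.2]).astype(int)
cr=lambda d:cv2.resize(d['frame'][v-38:v+37,u-50:u+50],(400,300))
cv2.imwrite('pics/over.png',np.vstack([np.hstack([cr(a),cr(b)]),np.hstack([cv2.resize(w['frame'],(400,300)),cv2.resize(w2['frame'],(400,300))])])[:,:,::-1])
print(monitor.sense()['clock'])
E
```

```text
over [-0.08873244 -0.20108827 -1.39135652]
pre [ 0.00621934 -0.00308885 -1.24478982]
0.04 [ 2.03937465 -0.21924558 -1.03400294] [ 0.53743383 -0.03150226  0.25205774]
0.07 [ 2.29484787 -0.31355858 -0.62466098] [ 0.53645832 -0.0314813   0.24551852]
25.775
```

View pics/over.png

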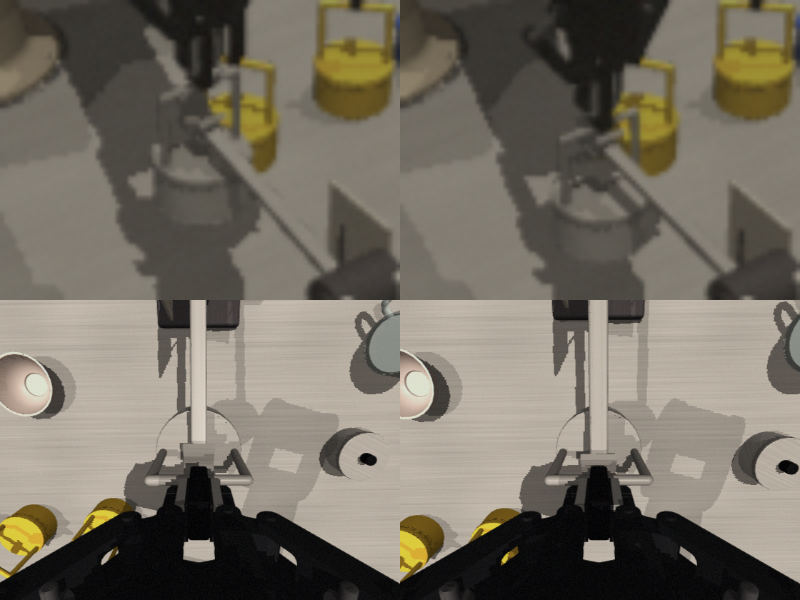

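The force on the tool is +x at 2.3 N, so the bar rests on the near cheek. I'll shift it +x in small steps until that vanishes.

Run:
```python
from h import *
for dx in (.001,.002,.003,.004,.005,.006):
    env.movel(tcp(.07,dx),velocity=.02);env.hold(.1);f=F(16)[0];print(dx,f)
    if f[0]<.3: break
np.save('dx.npy',dx)
print(monitor.sense()['clock'])
```

```text
0.001 [ 0.16778774  0.10793146 -0.74856541]
26.6583
```

Run:
```python
from h import *
q=.07;dx=.001
for i in range(7):
    f=F(40)[0];print(round(q,4),dx,f)
    r=-f[2]-.03
    if abs(r)<.07 and abs(f[0])<.35: break
    if abs(f[0])>.35: dx+=np.clip(f[0]*.0005,-.001,.001)
    q+=np.clip(r/55/.22*(.85 if i<2 else 1),-.03,.03)
    env.movel(tcp(q,dx),velocity=.02);env.hold(.3)
np.save('q.npy',[q,dx]);print(monitor.sense()['clock'],monitor.sense()['ft_torque'])
```

```text
0.07 0.001 [ 0.19056272  0.11303794 -0.48439223]
0.1 0.001 [ 1.60861064 -0.10014026 -0.1081901 ]
0.1055 0.0018043053221631373 [-2.14471916  0.01049616  0.2419252 ]
0.083 0.0008043053221631373 [ 5.24140196  0.20688012 -0.88940691]
0.113 0.0018043053221631373 [-3.06107758 -0.05832176  0.40643931]
0.083 0.0008043053221631373 [ 5.02007965  0.33386502 -1.0115027 ]
0.113 0.0018043053221631373 [-2.94352838 -0.08152764  0.46292206]
41.125 [ 0.03897126 -0.89251448 -0.02159706]
```

Run:
```python
from h import *
q=.105;dx=.0013
for i in range(6):
    env.movel(tcp(q,dx),velocity=.02);env.hold(.2)
    f=F(30)[0];print(round(q,4),round(dx,5),f)
    if abs(f[0])<.3:
        r=-f[2]-.03
        if abs(r)<.1: break
        q+=.8*r/55/.22
    else: dx+=f[0]*.00013
np.save('q.npy',[q,dx]);s=monitor.sense();print(s['clock'],s['ft_torque'])
a=grab('scene')
u,v=proj(a,[.539,-.03,.17]).astype(int)
w=grab('wrist')
cv2.imwrite('pics/set.png',np.hstack([cv2.resize(a['frame'][v-38:v+37,u-50:u+50],(400,300)),cv2.resize(w['frame'],(400,300))])[:,:,::-1])
```

```text
0.105 0.0013 [ 2.71511228  0.11576976 -0.22407906]
0.105 0.00165 [-0.77723941 -0.00603976 -0.06953925]
0.105 0.00155 [-0.94190906  0.02230094  0.11849364]
0.105 0.00143 [0.4065002  0.20458141 0.06830471]
0.105 0.00148 [ 0.09524505 -0.02046251  0.00327424]
48.5167 [ 0.08283486 -0.03346275  0.02796032]
```

View pics/set.png

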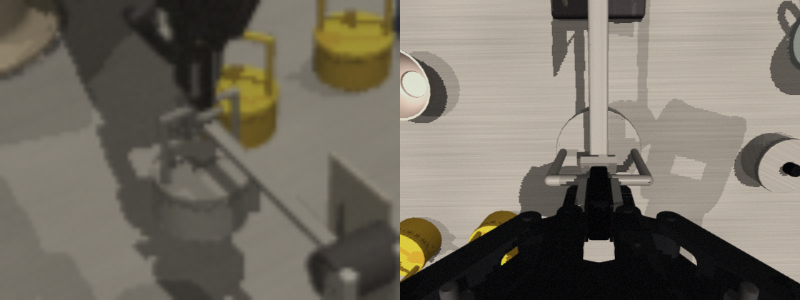

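The bar sits in the trough (scene crop ≈(200,120)). All forces and moments on the tool are about zero, so the arm carries the weight. I'll release and rise.

Run:
```python
from h import *
a=grab('scene')
env.release()
b=grab('scene');env.hold(.5)
p=monitor.sense()['position']
print(env.movel([p[0],p[1],p[2]+.06],velocity=.06,guard=6))
env.movel([p[0],p[1],p[2]+.16],velocity=.15)
env.hold(1);c=grab('scene')
u,v=proj(a,[.539,-.03,.17]).astype(int)
w=grab('wrist')
cr=lambda d:cv2.resize(d['frame'][v-38:v+37,u-50:u+50],(400,300))
cv2.imwrite('pics/end.png',np.vstack([np.hstack([cr(a),cr(b)]),np.hstack([cr(c),cv2.resize(w['frame'],(400,300))])])[:,:,::-1])
print(monitor.sense()['clock'],F(10)[0])
```

```text
False
52.9917 [ 0.11724427  0.13709518 -0.00014584]
```

View pics/end.png

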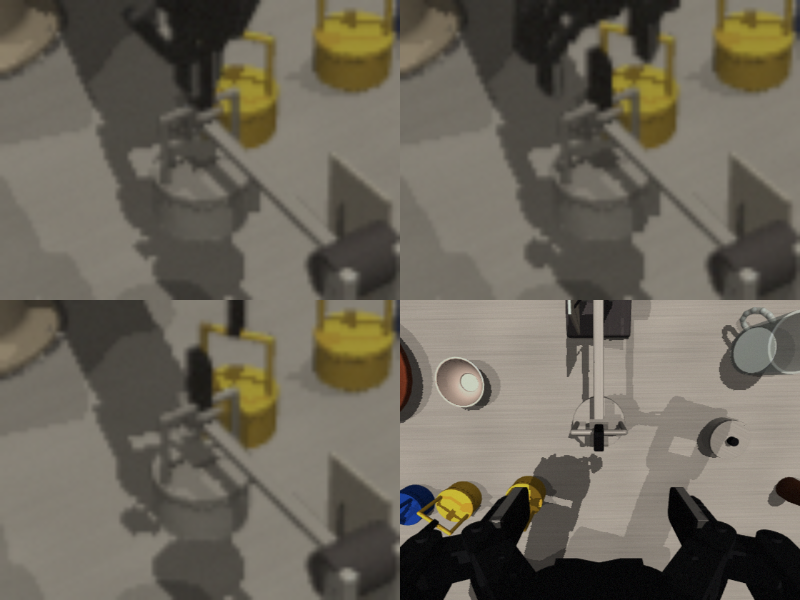

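The caddy hangs in the cradle at the same height before and after release, and the gripper is clear. I'm handing in.

```bash
python3 -c "
from h import *
print(job.hand_in())"
```

```text
the job is handed in; nothing more can be done
None
```

The salt caddy hangs by its bail in the weighing arm's cradle, let go only once the arm carried its whole weight (about 1.4 N), with no visible drop or spring; while I centred the bar I pushed the arm up to about 0.5 N past the balance point before easing back, and the job is handed in with no verdict shown.

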